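Unclip the proofer's grille cover

ROBOT

A 6-joint arm with a two-finger parallel gripper is mounted at the origin on a cart in front of the work surface, level with it; the furniture and walls round the work are solid. World frame = base frame: x ahead of the robot, y to its left, z up, the work surface at z = 0. Lengths are in m, angles in rad, forces in N, time in s.
With the tool pointing down it reaches from about 0.4 to 0.825 m from the base axis. Payload 7 kg.
Tool frame: the origin (TCP) lies at the very end of the fingers, on their centre line; the grasp point (between the pads) lies arm.hold_point_z behind it (arm.hold_point_z is the distance from the TCP to the grasp point, in m); z points along the fingers, y is the line along which they close (so a half turn about z gives the same grasp; the last joint's range is limited). The gripper opens to 88 mm and grips with 3 to 60 N. Pads are 19 mm wide; open, the fingers measure 130 mm over their backs; the gripper's body (78 mm by 193 mm) begins 47 mm behind the grasp point.
Start: joints at [-0.861, 0.359, 0.012, 0, -1.224, -0.288], TCP at [0.276, -0.616, 0.227] pointing down, gripper open.
Joint ranges: [-3.07, 3.07], [-1.43, 2.12], [-1.02, 1.25], [-3.03, 1.67], [-3.05, -0], [-3.03, 3.03]. Speed limits (rad/s): [2.39, 2.39, 3.01, 3.14, 3.14, 3.14].

INTERFACE

Orientations are given as [roll, pitch, yaw] about the fixed x, y, z axes, in that order (R = Rz(yaw) Ry(pitch) Rx(roll)).
In Python, from station import arm, eyes, ticket gives the robot as it stands (arm), with the cameras (eyes) and the job (ticket).
- The arm moves only by the shell command python3 nudge.py 'ROWS' [FORCE]. ROWS is a JSON list that holds a single list of rows (three levels of brackets), with 1 to 20 rows, each of 5 numbers: the finger opening in m, then dx, dy, dz in parts of the range, where 1.0 means 800 mm, then a turn about the tool's z in parts of the range, where 1.0 means pi rad; each row is the pose to reach, as a shift and turn from the pose commanded when the command began, along the tool's axes at that moment; what a row does not reach only later rows make up. A row lasts 1/12 s, in which the tool goes at most 0.0417 m and 0.125 rad, less where a joint would pass 70% of its speed; a pose out of reach is approached as far as the arm can. The fingers move at their own pace and stop on an object; FORCE is the grip in N (left out, the last holds). Time passes only in rows, so rows that do not move let the fingers close. It prints the time, the measured TCP pose, the force, the opening and the grip force at its end. No shift or turn number may pass 1 either way. Input that does not fit is refused with a message, and nothing moves.
- arm.get_state(): the state, without advancing time (a new reading comes with each control period).
- eyes.grab_frame(name): name is "scene" or "top" or "wrist"; returns the picture (384x512x3 uint8, red, green, blue); there is no depth.
- eyes.camera_params(name): a dict with "fx", "fy", "cx", "cy" (pixels), "T" (4x4, takes a point from camera to world coordinates); the wrist camera has in their place "hand_eye" (4x4, takes a point from camera to tool coordinates, whose origin is the TCP and whose axes are the flange's). Camera axes: x right, y down, z forward; pixel columns grow to the right and rows downward; lengths in m; the calibration is good to about 2 mm. A picture is of the moment at which its call begins: read the wrist's pose just before it. camera_params takes no time and is no camera call.
- ticket.job_done(): hands the job in; it is judged then, once.
The state is a dict: "t": time; "q": joint angles; "qd": joint speeds; "joint_efforts": joint torques, N m; "eef_pos": TCP position; "ee_rot": TCP orientation; "force": force on the tool from outside, world axes, zero at the start; "moment": the same for the moment, N m; "width": finger opening in m; "gripper_force": force on a finger pad.
Only numpy, scipy, OpenCV 4.12 (cv2) and the standard library are available. Lean on these libraries where they do the work, as an engineer would, in place of code of your own. Each camera call takes 0.05 s, during which the arm holds its last target. There are 200 camera calls.

TASK

The filter in the dough proofer's fan unit is due for cleaning, so take its grille cover off. Squeeze the orange release tab in towards the grip rib and, keeping it squeezed, swing that edge of the cover up about its lugs until you feel the lugs push the sprung filter-reset bar inside the unit down by about 4 mm; do not force it much further. Then draw the lugs out of the unit and lay the cover gently in the middle of the walnut board, flat and grip rib up; let go and leave everything else where it stands.

Things in the scene. Friction and masses are not known exactly. Their poses are not given: they have to be found in the camera images.
- fan_unit: White plastic fan unit, 185 (x) x 150 (y) x 62 mm high, fixed. Origin: on its underside, below the centre of the cover; x points from the lug side to the tab side (roughly away from the robot), z up. A 123 x 103 mm recess in its top holds the cover; at both x ends a 4.5 mm thick lip (height 57.5 to 62 mm) begins 61.5 mm from the centre. Hollow inside; a fixed green filter shows below the cover.
- cover: Loose grey grille cover, 0.13 to 0.25 kg: plate 120 (x) x 100 (y) x 8 mm in the recess, 1.5 mm of play all round. Origin: centre of its underside; seated, it is 52 mm straight above the fan unit's origin, axes alike. Two lugs (y = +-28 mm, 16 mm wide, 4 mm thick, flush with the underside) reach 28 mm out of its -x edge, under the lip: that edge cannot rise straight up.
- release_tab (a joint): Spring slide of the orange tab on the cover: 0 = out (latched, its nose, flush with the cover's underside, reaches 7.5 mm under the +x lip; the cover then rises 1.5 mm at most); grows to 0.011 m as the tab is squeezed towards the rib (cover's -x). Spring force 4 N at 0, 9.5 N fully in; the nose is clear of the lip beyond 0.009. It springs back when let go.
- tab_face (a point): Middle of the outer (+x) face of the upright orange tab: x = 52 mm, 26 mm up from the cover's origin when out. The upright is 8 mm thick, 32 mm wide in y, its top 38 mm above the cover's underside. Axes as the cover's.
- rib_face (a point): Middle of the -x face of the fixed grip rib on the cover: x = 12 mm, 26 mm up from the cover's origin. The rib is 8 mm thick, 40 mm wide in y, its top 38 mm above the cover's underside. Tab and rib measure 40 mm over their outer faces (29 mm squeezed, its middle then at x = 26.5 mm); pinch both from above, fingers closing along x. 35 N squeezes the tab home.
- lug_root (a point): Point on the cover about which it pivots: middle of its -x edge at the lugs, x = -60 mm, 2 mm above its underside. Once the reset bar has been pushed down (cover tilted 15 to 37 degrees, +x edge up), the cover is held by its lugs only and comes out when moved 40 mm along its own +x axis.
- reset_bar (a joint): Sprung filter-reset bar hidden under the lugs; the lug tips push it down as the cover swings up. 0 = up, grows downward. Spring 12 N at 0, 20 N at 0.004 m (felt as a change of 3 to 8 N at the pinch). Its height differs from unit to unit: the lugs meet it at a tilt of 9 to 28 degrees. Push it about 0.004 m (0.0025 to 0.006, never past that); after that 1 degree of tilt is about 0.45 mm.
- slot (a point): Where lug_root lies when the cover is seated: a point fixed to the fan unit, x = -60 mm, 54 mm up.
- board: Dark walnut board, 200 (x) x 360 (y) x 16 mm, fixed on the counter. Origin: centre of its underside; the cover is to lie on its middle.
- jam_jar: Jar with a yellow lid, 62 x 62 x 85 mm; bystander. Origin: centre of its underside.
- bell: Brass counter bell, 68 x 68 x 56 mm; bystander. Origin: centre of its underside.
- mug: White mug, 88 x 127 x 95 mm; bystander. Origin: at its underside.
- croissant: Croissant, 71 x 101 x 46 mm; bystander. Origin: at its underside.

How it is judged:
By the outcome, as a careful person would: the job done as asked, in the order asked, and still so for the second after the job is handed in, with the robot touching nothing.
It also fails if it takes over 72 s, if anything falls off the work surface, if the arm or the gripper's body presses on something with over 40 N, if the wrist force passes 120 N, or if a joint passes its speed limit or range.

## Working session

There is one attempt and no reset: what is moved stays moved. The work goes in short steps, Python scripts to look and compute and a shell command to move; the robot and the scene stay as the last step left them, time stands still between calls to the robot, and variables do not carry over. Pictures are saved under pics/ and viewed, at most 13 in all, crops included, and the job is handed in when it is done.

```bash
ls; mkdir -p pics; python3 - <<'E'
from station import arm, eyes, ticket
import cv2,numpy as np
s=arm.get_state();print(s['t'],s['eef_pos'],s['ee_rot'],s['force'],s['width'],arm.hold_point_z)
for n in("scene","top"):
    f=eyes.grab_frame(n);cv2.imwrite(f"pics/{n}0.png",f[:,:,::-1]);p=eyes.camera_params(n);print(n,p)
print(eyes.camera_params("wrist"))
E
```

```text
nudge.py
pics
station.py
0.0 [ 0.27613741 -0.61541375  0.22564678] [ 3.13998449e+00 -1.24583362e-04 -2.71994184e+00] [1.43389073 0.70146624 0.20183215] 0.08787979171874091 0.0188
scene {'fx': 456.64735974936116, 'fy': 456.64735974936116, 'cx': 254.38732960510842, 'cy': 193.1091679863753, 'T': array([[-0.72063868, -0.42402758,  0.54852575, -0.25187616],
       [-0.69315403,  0.45746618, -0.55701183,  0.8845904 ],
       [-0.0147436 , -0.78161711, -0.62358425,  1.07974906],
       [ 0.        ,  0.        ,  0.        ,  1.        ]])}
top {'fx': 440.3204870886958, 'fy': 440.3204870886958, 'cx': 253.47872729014844, 'cy': 192.3375671792378, 'T': array([[-0.00408336, -0.99767769,  0.06798942,  0.56051044],
       [-0.9998802 ,  0.00305835, -0.01517325,  0.00878974],
       [ 0.01493008, -0.06804323, -0.99757065,  1.55460592],
       [ 0.        ,  0.        ,  0.        ,  1.        ]])}
{'fx': 311.3746990005385, 'fy': 311.3746990005385, 'cx': 251.83238548207896, 'cy': 189.67285375605704, 'hand_eye': array([[ 9.94335551e-04, -9.57672425e-01, -2.87858537e-01,
         7.85980310e-02],
       [ 9.99999320e-01,  7.76821787e-04,  8.69851119e-04,
         1.90462991e-03],
       [-6.09417648e-04, -2.87859206e-01,  9.57672546e-01,
        -1.58336460e-01],
       [ 0.00000000e+00,  0.00000000e+00,  0.00000000e+00,
         1.00000000e+00]])}
```

View pics/top0.png

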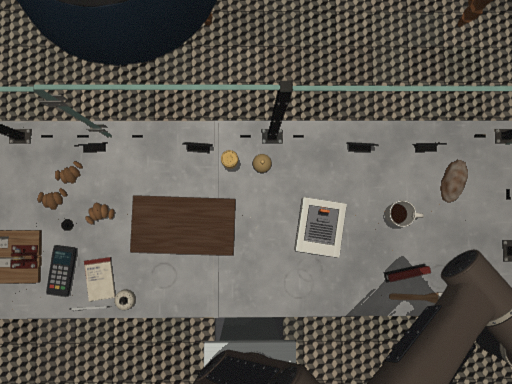

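View pics/scene0.png

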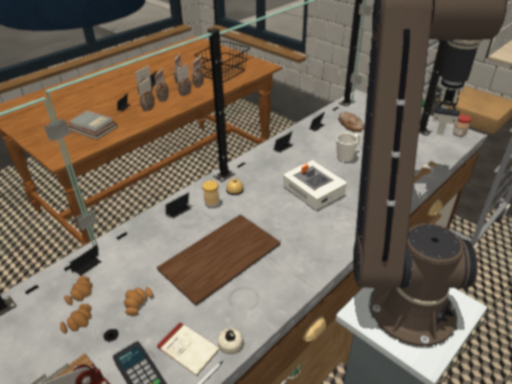

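Top view: white fan unit around (321,226) with the orange tab at about (324,210). The board spans (131–236, 195–255). The jar is at (230,159), the bell at (262,163) and the mug at (400,213).

```bash
cat >h.py <<'E'
from station import arm, eyes, ticket
import cv2,numpy as np
from scipy.spatial.transform import Rotation as Ro
def ray(n,uv,pose=None):
    p=eyes.camera_params(n)
    if n=="wrist":
        M=np.eye(4);M[:3,:3]=Ro.from_euler('xyz',pose[1]).as_matrix();M[:3,3]=pose[0];T=M@p['hand_eye']
    else:T=p['T']
    d=T[:3,:3]@np.array([(uv[0]-p['cx'])/p['fx'],(uv[1]-p['cy'])/p['fy'],1]);return T[:3,3],d
def onz(n,uv,z,pose=None):
    o,d=ray(n,uv,pose);return o+d*(z-o[2])/d[2]
def two(r1,r2):
    (a,d),(b,e)=r1,r2
    s=np.linalg.lstsq(np.c_[d,-e],b-a,rcond=None)[0];p,q=a+d*s[0],b+e*s[1]
    return (p+q)/2,np.linalg.norm(p-q)
def big(m,roi=None):
    m=m.astype(np.uint8)
    if roi:
        k=np.zeros_like(m);k[roi[1]:roi[3],roi[0]:roi[2]]=1;m=m*k
    c,_=cv2.findContours(m,cv2.RETR_EXTERNAL,cv2.CHAIN_APPROX_NONE);return max(c,key=cv2.contourArea)
def rectw(n,c,z,pose=None):
    P=np.array([onz(n,p[0],z,pose)[:2] for p in c]).astype(np.float32)
    return cv2.minAreaRect(P)
E
python3 - <<'E'
from h import *
f=cv2.imread("pics/top0.png");hsv=cv2.cvtColor(f,cv2.COLOR_BGR2HSV);H,S,V=cv2.split(hsv)
g=f.astype(int)
c=big((V>185)&(S<40),(285,185,360,270));print("unit",rectw("top",c,.062))
c=big((S>70)&(V<120)&((H<20)),(115,180,250,270));print("board",rectw("top",c,.016))
o=(H<15)&(S>170)&(V>120);c=big(o,(285,185,360,270));print("tab",cv2.contourArea(c),rectw("top",c,.09))
f2=cv2.imread("pics/scene0.png");H,S,V=cv2.split(cv2.cvtColor(f2,cv2.COLOR_BGR2HSV))
c2=big((H<15)&(S>150)&(V>120),(280,150,350,210));m=lambda c:cv2.minAreaRect(c)[0]
print(m(c),m(c2),two(ray("top",m(c)),ray("scene",m(c2))))
E
```

```text
unit ((0.5444207191467285, -0.24174833297729492), (0.14719580113887787, 0.18233761191368103), 81.02869415283203)
board ((0.55231112241745, 0.23242755234241486), (0.35557958483695984, 0.19551782310009003), 87.8670425415039)
tab 5.0 ((0.5989359617233276, -0.24830855429172516), (0.02669268660247326, 0.003331689164042473), 89.78810119628906)
(324.0, 210.5) (304.1999816894531, 168.60000610351562) (array([ 0.59954762, -0.25140922,  0.07167072]), np.float64(0.0003486203068799263))
```

The rows are not in the units I measure in: shifts go in shares of 800 mm and turns go in shares of pi rad. I convert before sending: -0.4235 m / 0.8 = -0.5294, 0.2137 m / 0.8 = 0.2671, -0.99 rad / 3.1416 = -0.3151.

```bash
python3 nudge.py '[[[0.088,-0.5294,0.2671,0,-0.3151],[0.088,-0.5294,0.2671,0,-0.3151],[0.088,-0.5294,0.2671,0,-0.3151],[0.088,-0.5294,0.2671,0,-0.3151],[0.088,-0.5294,0.2671,0,-0.3151],[0.088,-0.5294,0.2671,0,-0.3151],[0.088,-0.5294,0.2671,0,-0.3151],[0.088,-0.5294,0.2671,0,-0.3151],[0.088,-0.5294,0.2671,0,-0.3151],[0.088,-0.5294,0.2671,0,-0.3151],[0.088,-0.5294,0.2671,0,-0.3151],[0.088,-0.5294,0.2671,0,-0.3151],[0.088,-0.5294,0.2671,0,-0.3151],[0.088,-0.5294,0.2671,0,-0.3151],[0.088,-0.5294,0.2671,0,-0.3151]]]' 35
python3 - <<'E'
from h import *
s=arm.get_state();print(s['q'],s['eef_pos'],s['ee_rot'],s['force'])
f=eyes.grab_frame("wrist")[:,:,::-1];cv2.imwrite("pics/w1.png",f)
f=eyes.grab_frame("top")[:,:,::-1];cv2.imwrite("pics/top1.png",f)
E
```

```text
t: 1.35
eef_pos: [0.5747, -0.2476, 0.2262]
ee_rot: [3.141, -0.0, -1.73]
force: [-0.5, -0.1, 0.2]
width: 0.088
gripper_force: 0.0
[-9.53562459e-02  2.79353849e-01 -1.02724445e-01 -3.53553405e-05
 -1.18965322e+00 -6.34981686e-02] [ 0.57472982 -0.24763365  0.22617801] [ 3.14065727e+00 -2.66030103e-05 -1.72966390e+00] [-0.51728983 -0.07154174  0.20387287]
```

View pics/w1.png

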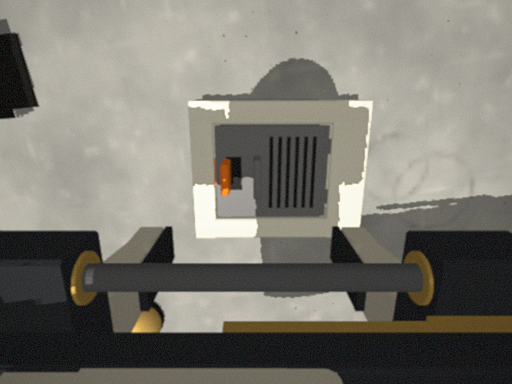

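Wrist view: cover recess spans about (214–331, 123–218), orange tab at (226,176), rib around x≈257. Enlarging to pick edges accurately.

```bash
python3 - <<'E'
import cv2
f=cv2.imread("pics/w1.png")[90:245,180:380];cv2.imwrite("pics/w1c.png",cv2.resize(f,None,fx=3.8,fy=3.8,interpolation=cv2.INTER_CUBIC))
E
```

```text
(no output)
```

View pics/w1c.png

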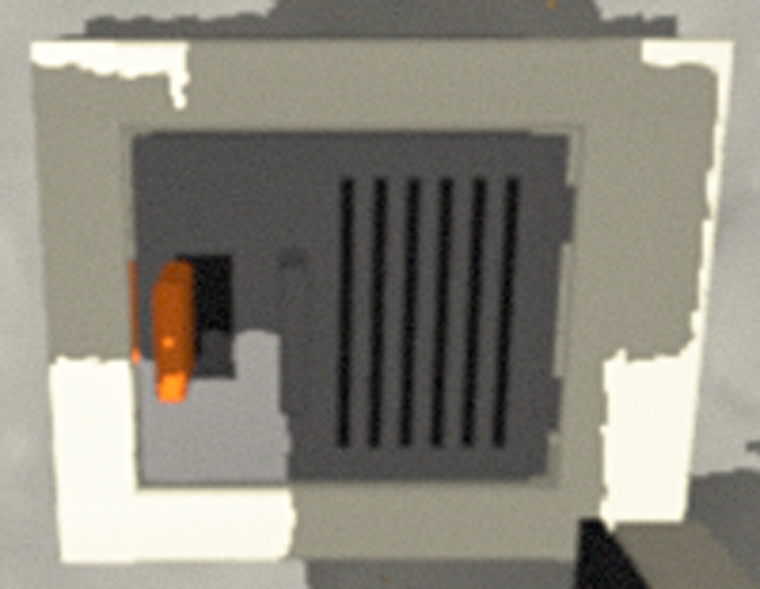

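Crop: unit top corners at (30,40), (733,40), (62,562). Recess corners at (122,125), (583,125), (557,488), (137,490). Tab top spans x≈165–193, y≈262–375.

```bash
python3 - <<'E'
from h import *
pose=([0.57472982,-0.24763365,0.22617801],[3.14065727,0,-1.72966390])
w=lambda a,z:onz("wrist",(a[0]/3.8+180-.37,a[1]/3.8+90-.37),z,pose)
R=[w(a,.062) for a in((122,125),(583,125),(557,488),(137,490))]
c=np.mean(R,0);print("recess",np.round(R,4),c,[np.linalg.norm(R[i]-R[i-1]) for i in range(4)])
for a,b in((0,1),(3,2)):
    d=R[a]-R[b];print(np.degrees(np.arctan2(d[1],d[0])))
O=[w(a,.062) for a in((30,40),(733,40),(62,562))];d=O[0]-O[1];print("outer",np.round(O,4),np.degrees(np.arctan2(d[1],d[0])),np.linalg.norm(d),np.linalg.norm(O[2]-O[0]),(O[1]+O[2])/2)
f=cv2.imread("pics/w1.png");H,S,V=cv2.split(cv2.cvtColor(f,cv2.COLOR_BGR2HSV))
m=(H<15)&(S>150)&(V>100);print("tabtop mid",w((176,318),.09))
for n in("top1","top0"):
    g=cv2.imread(f"pics/{n}.png");H,S,V=cv2.split(cv2.cvtColor(g,cv2.COLOR_BGR2HSV))
E
```

```text
recess [[ 0.6051 -0.304   0.062 ]
 [ 0.4834 -0.2846  0.062 ]
 [ 0.4996 -0.1817  0.062 ]
 [ 0.6211 -0.2004  0.062 ]] [ 0.55227678 -0.24263892  0.062     ] [np.float64(0.10479824960214135), np.float64(0.1232313067525281), np.float64(0.10418549361409571), np.float64(0.12294109976646397)]
-9.047525538531033
-8.762425626094345
outer [[ 0.6247 -0.3292  0.062 ]
 [ 0.4428 -0.3002  0.062 ]
 [ 0.6476 -0.1812  0.062 ]] -9.045870393142494 0.1841888174740731 0.1497090215072543 [ 0.54515696 -0.24072558  0.062     ]
tabtop mid [ 0.59700088 -0.25589118  0.09      ]
```

```bash
python3 nudge.py '[[[0.088,-0.0019,-0.0045,0.05,0],[0.088,-0.0019,-0.0045,0.1,0],[0.088,-0.0019,-0.0045,0.1438,0],[0.088,-0.0019,-0.0045,0.1688,0],[0.088,-0.0019,-0.0045,0.185,0],[0.088,-0.0019,-0.0045,0.1905,0],[0.088,-0.0019,-0.0045,0.1905,0]]]' 35
python3 - <<'E'
from h import *
cv2.imwrite("pics/w2.png",eyes.grab_frame("wrist")[:,:,::-1])
E
```

```text
t: 2.03
eef_pos: [0.5778, -0.2474, 0.0731]
ee_rot: [3.139, -0.0, -1.731]
force: [-0.2, -0.4, 1.5]
width: 0.0878
gripper_force: 0.0
```

View pics/w2.png

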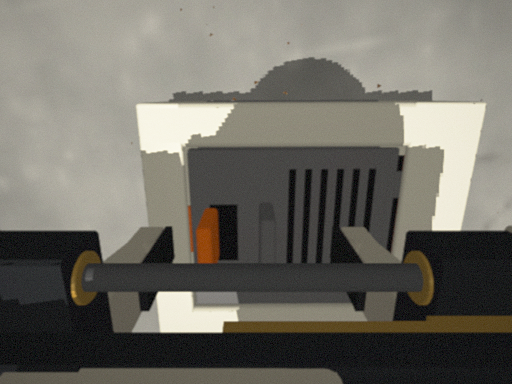

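The tab (~207) and rib (~267) lie between the fingers (165–340). Closing.

```bash
python3 nudge.py '[[[0.02,0,0,0,0],[0.02,0,0,0,0],[0.02,0,0,0,0],[0.02,0,0,0,0],[0.02,0,0,0,0],[0.02,0,0,0,0],[0.02,0,0,0,0],[0.02,0,0,0,0],[0.02,0,0,0,0],[0.02,0,0,0,0]]]' 38
```

```text
t: 2.92
eef_pos: [0.5777, -0.2464, 0.0746]
ee_rot: [3.139, -0.0, -1.73]
force: [-5.0, 2.8, 11.6]
width: 0.0282
gripper_force: 38.0
```

Converted, -0.0036 m / 0.8 = -0.0045, -0.0018 m / 0.8 = -0.0023.

```bash
python3 nudge.py '[[[0.02,0,0.0008,-0.0023,0],[0.02,0,0.0015,-0.0045,0],[0.02,0,0.0015,-0.0045,0]]]'; python3 nudge.py '[[[0.02,0,0.0009,-0.0023,0],[0.02,0,0.0019,-0.0046,0],[0.02,0,0.0019,-0.0046,0]]]'
```

```text
t: 3.17
eef_pos: [0.5774, -0.2462, 0.0769]
ee_rot: [3.141, 0.0, -1.73]
force: [1.5, -1.3, -8.9]
width: 0.0284
gripper_force: 38.1
t: 3.42
eef_pos: [0.5762, -0.2459, 0.081]
ee_rot: [3.141, 0.0, -1.73]
force: [1.9, -0.9, -11.8]
width: 0.0288
gripper_force: 38.4
```

Converted, -0.0029 m / 0.8 = -0.0036, -0.0015 m / 0.8 = -0.0019.

```bash
python3 nudge.py '[[[0.02,0,0.0009,-0.0019,0],[0.02,0,0.0018,-0.0036,0],[0.02,0,0.0018,-0.0036,0]]]'
python3 - <<'E'
from h import *
a=eyes.grab_frame("wrist")[:,:,::-1];b=eyes.grab_frame("scene")[:,:,::-1];t=eyes.grab_frame("top")[:,:,::-1]
b=cv2.resize(b[140:230,270:370],None,fx=4,fy=4);o=np.zeros((384,512+400,3),np.uint8);o[:,:512]=a;o[:360,512:]=b
cv2.imwrite("pics/w3.png",cv2.resize(o,(800,337)))
E
```

```text
t: 3.67
eef_pos: [0.575, -0.2458, 0.0845]
ee_rot: [-3.141, 0.0, -1.73]
force: [3.3, 0.6, -11.8]
width: 0.0287
gripper_force: 38.7
```

View pics/w3.png

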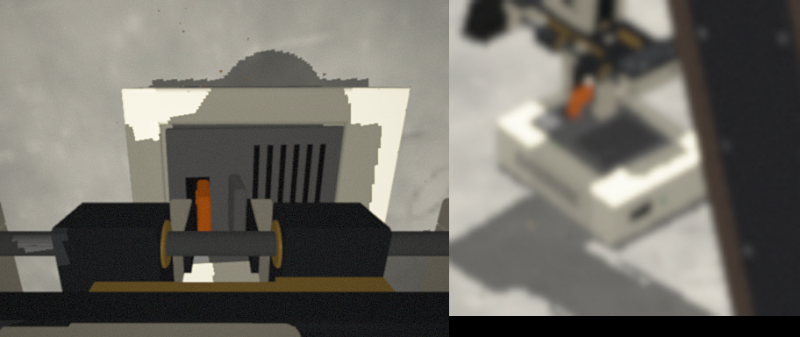

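Converted, -0.0028 m / 0.8 = -0.0035, 0.0014 m / 0.8 = 0.0018.

```bash
python3 nudge.py '[[[0.02,0,0.0018,-0.0035,0],[0.02,0,0.0018,-0.0035,0],[0.02,0,0.0018,-0.0035,0]]]' | grep -E 'pos|^force|wid'; python3 nudge.py '[[[0.02,0,0.0019,-0.0035,0],[0.02,0,0.0019,-0.0035,0],[0.02,0,0.0019,-0.0035,0]]]'| grep -E 'pos|^force|wid'
```

```text
eef_pos: [0.5738, -0.2456, 0.0876]
force: [4.4, 0.2, -9.9]
width: 0.0288
eef_pos: [0.5726, -0.2455, 0.0904]
force: [5.5, -0.6, -10.2]
width: 0.029
```

Converted, -0.0028 m / 0.8 = -0.0035, 0.0012 m / 0.8 = 0.0015.

```bash
python3 nudge.py '[[[0.02,0,0.0015,-0.0035,0],[0.02,0,0.0015,-0.0035,0],[0.02,0,0.0015,-0.0035,0]]]' | grep -E 'pos|^force|wid'; python3 nudge.py '[[[0.02,0,0.0018,-0.0034,0],[0.02,0,0.0018,-0.0034,0],[0.02,0,0.0018,-0.0034,0]]]'| grep -E 'pos|^force|wid'
python3 - <<'E'
from h import *
s=arm.get_state();print(list(s['eef_pos']),list(s['ee_rot']),s['moment'])
a=eyes.grab_frame("wrist")[:,:,::-1];cv2.imwrite("pics/w4.png",a)
cv2.imwrite("pics/w4c.png",cv2.resize(a[100:300,150:410],None,fx=3,fy=3,interpolation=cv2.INTER_CUBIC))
E
```

```text
eef_pos: [0.5714, -0.2454, 0.093]
force: [5.2, -0.9, -9.1]
width: 0.0291
eef_pos: [0.5702, -0.2451, 0.0954]
force: [6.5, -0.8, -12.0]
width: 0.0292
[np.float64(0.5702376133005532), np.float64(-0.24512765737000508), np.float64(0.0954026993110601)] [np.float64(-3.140330787451321), np.float64(-3.421399364222921e-05), np.float64(-1.7296439367953513)] [-0.42187981 -3.15335161 -0.04967506]
```

View pics/w4c.png

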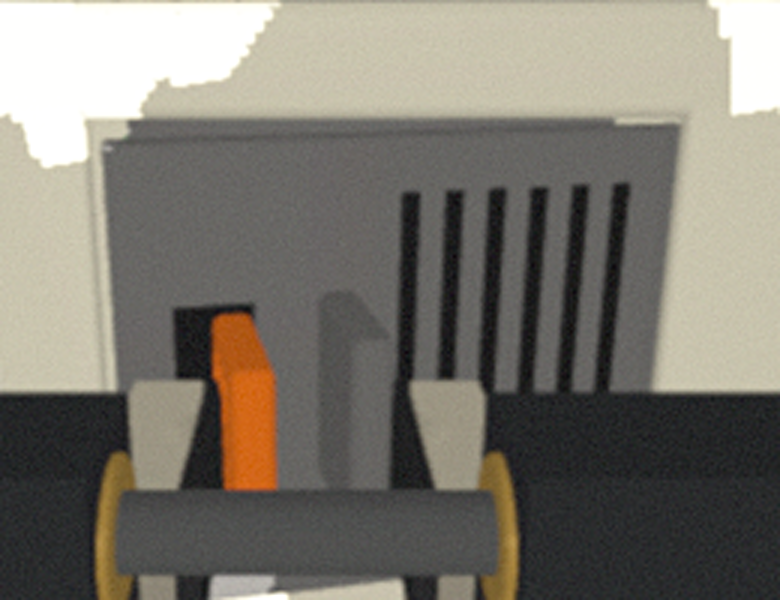

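Tilt shows clearly: cover's -y edge runs from (105,142) at the corner to (613,128). Slot ends run from (410,193) to (622,184). Solving for the tilt.

```bash
cat >tilt.py <<'E'
from h import *
from scipy.optimize import least_squares
O=np.array([.5523,-.2426,0]);B=Ro.from_euler('z',-9,degrees=True).as_matrix()
P1=([0.57472982,-0.24763365,0.22617801],[3.14065727,0,-1.72966390])
# slot far ends, seated (w1 crop) -> cover coords (z=8 top)
sl=[B.T@(onz("wrist",(a/3.8+180-.37,178/3.8+90-.37),.060,P1)-O) for a in(348,382,415,447,480,514)]
X=np.array([[60,-50,8]]+[[p[0]*1e3,p[1]*1e3,8] for p in sl])/1e3
def tilt(px,pose,X=X):
    p=eyes.camera_params("wrist");M=np.eye(4);M[:3,:3]=Ro.from_euler('xyz',pose[1]).as_matrix();M[:3,3]=pose[0];Ti=np.linalg.inv(M@p['hand_eye'])
    lr=np.array([-.06,0,.002])
    def res(v):
        W=(Ro.from_euler('y',-v[0]).apply(X-lr)+lr+[v[1],v[2],.052])@B.T+O
        C=W@Ti[:3,:3].T+Ti[:3,3];uv=np.c_[p['fx']*C[:,0]/C[:,2]+p['cx'],p['fy']*C[:,1]/C[:,2]+p['cy']]
        return np.r_[(uv-px).ravel(),v[1]/.001,v[2]/.001]
    r=least_squares(res,[.2,0,0],x_scale=[.1,.001,.001]);return np.degrees(r.x[0]),r.x[1:]*1e3,np.round(r.fun,1)
E
python3 - <<'E'
from tilt import *
print(np.round(X*1e3,1))
px=np.array([(105,142),(410,193),(454,191),(498,189),(540,187),(581,186),(622,184)])/3+[150-.33,100-.33]
print(tilt(px,([.5702376,-.2451277,.0954027],[-3.14033,0,-1.729644])))
E
```

```text
[[ 60.  -50.    8. ]
 [  1.  -38.    8. ]
 [ -8.3 -38.    8. ]
 [-17.3 -38.    8. ]
 [-26.  -37.9   8. ]
 [-35.  -37.9   8. ]
 [-44.3 -37.9   8. ]]
(np.float64(12.625423220339075), array([-2.62008217,  0.17838823]), array([-1.1,  0.2,  0.6,  0. ,  0.7,  0. ,  0.1,  0. , -0.5,  0. , -0.7,
       -0.3, -0.7, -0.2, -2.6,  0.2]))
```

Converted, -0.0015 m / 0.8 = -0.0019, 0.0003 m / 0.8 = 0.0004.

```bash
python3 nudge.py '[[[0.02,0,0.0004,-0.0019,0],[0.02,0,0.0004,-0.0019,0],[0.02,0,0.0004,-0.0019,0]]]' | grep -E 'pos|^force|wid'; python3 nudge.py '[[[0.02,0,0.0008,-0.0019,0],[0.02,0,0.0008,-0.0019,0],[0.02,0,0.0008,-0.0019,0]]]'| grep -E 'pos|^force|wid'
python3 - <<'E'
from tilt import *
s=arm.get_state();a=eyes.grab_frame("wrist")[:,:,::-1];cv2.imwrite("pics/w5.png",a)
# refine: slot-ends by column scan on green-ish dark threshold
def ends(a):
    g=cv2.GaussianBlur(cv2.cvtColor(np.ascontiguousarray(a),cv2.COLOR_BGR2GRAY),(3,3),0);r=g[140:230,270:372]
    c,_=cv2.findContours((r<45).astype(np.uint8),cv2.RETR_EXTERNAL,cv2.CHAIN_APPROX_NONE)
    return [(k[:,0,0][k[:,0,1]<=k[:,0,1].min()+1].mean()+270,k[:,0,1].min()+140,cv2.contourArea(k)) for k in c if cv2.contourArea(k)>40]
print(sorted(ends(cv2.imread("pics/w4.png"))));print(sorted(ends(a)));print(s['eef_pos'],s['force'],s['moment'])
E
```

```text
eef_pos: [0.5697, -0.245, 0.0966]
force: [5.5, -1.4, -14.0]
width: 0.0295
eef_pos: [0.569, -0.2449, 0.0981]
force: [7.1, -1.7, -12.5]
width: 0.0295
[(np.float64(286.5), np.int32(165), 200.5), (np.float64(301.0), np.int32(164), 195.5), (np.float64(315.5), np.int32(164), 197.0), (np.float64(329.5), np.int32(163), 195.0), (np.float64(343.5), np.int32(162), 192.0), (np.float64(356.5), np.int32(162), 187.5)]
[(np.float64(285.0), np.int32(164), 204.0), (np.float64(299.5), np.int32(164), 188.0), (np.float64(313.5), np.int32(163), 183.0), (np.float64(327.25), np.int32(162), 194.0), (np.float64(340.8), np.int32(162), 181.0), (np.float64(353.8), np.int32(161), 182.5)]
[ 0.5689913  -0.24493111  0.09805091] [  7.09200057  -1.72386513 -12.4933604 ] [-0.425203   -3.11714641 -0.08077889]
```

```bash
cat >meas.py <<'E'
from tilt import *
def ends(a):
    g=cv2.GaussianBlur(cv2.cvtColor(np.ascontiguousarray(a),cv2.COLOR_BGR2GRAY),(3,3),0);r=g[140:224,262:372]
    c,_=cv2.findContours((r<45).astype(np.uint8),cv2.RETR_EXTERNAL,cv2.CHAIN_APPROX_NONE)
    return np.array(sorted((k[:,0,0][k[:,0,1]<=k[:,0,1].min()+1].mean()+262,k[:,0,1].min()+139.5) for k in c if cv2.contourArea(k)>60))
def meas(n=6):
    F=[];E=[]
    for _ in range(n):
        s=arm.get_state();a=eyes.grab_frame("wrist")[:,:,::-1];F.append(np.r_[s['force'],s['moment']]);E.append(ends(a))
    cv2.imwrite("pics/last.png",a);print("t",round(s['t'],2),"F",np.round(np.mean(F,0),2),"pos",np.round(s['eef_pos'],4),"w",round(s['width'],4))
    E=[e for e in E if len(e)==6]
    if E:
        r=tilt(np.mean(E,0),(s['eef_pos'],s['ee_rot']),X[1:]);print("tilt",r[0].round(1),r[1].round(1),abs(r[2][:-2]).max())
    else: print("slots not seen",len(ends(a)))
if __name__=="__main__":meas()
E
python3 meas.py; python3 nudge.py '[[[0.02,0,0.0006,-0.0025,0],[0.02,0,0.001,-0.0038,0],[0.02,0,0.001,-0.0038,0]]]' >/dev/null; python3 meas.py;  python3 nudge.py '[[[0.02,0,0.0006,-0.0025,0],[0.02,0,0.001,-0.0038,0],[0.02,0,0.001,-0.0038,0]]]' >/dev/null; python3 meas.py
```

```text
t 5.67 F [  6.34  -0.72 -13.26  -0.43  -3.1   -0.06] pos [ 0.569  -0.2449  0.098 ] w 0.0294
tilt 16.3 [-1.6  0.1] 1.0
t 6.22 F [  5.8   -0.79 -14.08  -0.39  -2.88  -0.05] pos [ 0.5678 -0.2447  0.1007] w 0.0296
tilt 17.8 [-1.5  0.2] 0.9
t 6.77 F [  3.67  -0.56 -16.38  -0.32  -2.14  -0.04] pos [ 0.5662 -0.2445  0.1037] w 0.0295
tilt 19.2 [-1.6  0.3] 1.1
```

Converted, -0.0026 m / 0.8 = -0.0033, -0.0018 m / 0.8 = -0.0023.

```bash
for i in 1 2; do :; done; python3 nudge.py '[[[0.02,0,0.0013,-0.0023,0],[0.02,0,0.0018,-0.0033,0],[0.02,0,0.0018,-0.0033,0]]]' >/dev/null; python3 meas.py;  python3 nudge.py '[[[0.02,0,0.0013,-0.0023,0],[0.02,0,0.0018,-0.0033,0],[0.02,0,0.0018,-0.0033,0]]]' >/dev/null; python3 meas.py
```

```text
t 7.32 F [  0.16   0.53 -17.41   0.08  -0.63  -0.07] pos [ 0.5648 -0.2443  0.1067] w 0.0296
tilt 20.6 [-1.5  0.3] 0.8
t 7.87 F [ -2.07   0.55 -20.78   0.16   0.29  -0.04] pos [ 0.5634 -0.244   0.1091] w 0.0296
tilt 22.2 [-1.5  0.3] 1.0
```

```bash
python3 - <<'E'
from meas import *
for n,p in(("w2",[.5778,-.2474,.0731]),("w4",[.5702376,-.2451277,.0954027]),("w5",[.5689913,-.24493111,.09805091]),("last",[ 0.5634,-0.244,0.1091])):
    e=ends(cv2.imread(f"pics/{n}.png"));print(n,len(e))
    if len(e)==6:print(tilt(e,(p,[3.1405,0,-1.7297]),X[1:])[:2], e[:,1])
E
```

```text
w2 6
(np.float64(-0.6638991573400252), array([ 0.42802943, -0.13652867])) [168.5 168.5 168.5 168.5 168.5 168.5]
w4 6
(np.float64(14.900111759804023), array([-1.72035007,  0.14959447])) [164.5 163.5 163.5 162.5 161.5 161.5]
w5 6
(np.float64(16.11917084580378), array([-1.78045823,  0.13002996])) [163.5 163.5 162.5 161.5 161.5 160.5]
last 6
(np.float64(22.22550144576274), array([-1.44526683,  0.29200564])) [162.5 161.5 160.5 159.5 158.5 157.5]
```

```bash
python3 -c "
import cv2;cv2.imwrite('pics/w6c.png',cv2.resize(cv2.imread('pics/last.png')[100:300,150:410],None,fx=3,fy=3,interpolation=cv2.INTER_CUBIC))"
```

```text
(no output)
```

View pics/w6c.png

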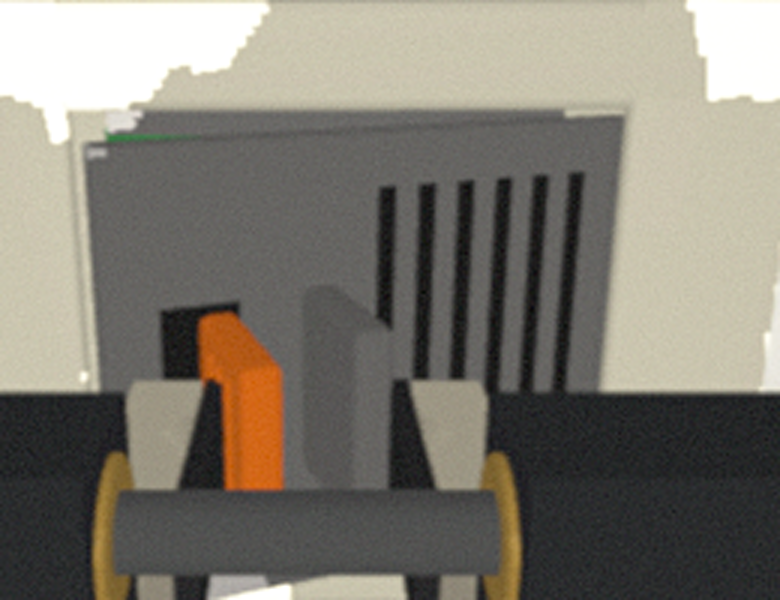

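The rows are not in the units I measure in: shifts go in shares of 800 mm and turns go in shares of pi rad. I convert before sending: -0.0024 m / 0.8 = -0.003, 0.0022 m / 0.8 = 0.0028.

```bash
python3 - <<'E'
from tilt import *
px=np.array([(87,147),(387,187),(427,184),(466,181),(505,179),(541,176),(577,173)])/3+[150-.33,100-.33]
print(tilt(px,([ 0.5634,-0.244,0.1091],[3.1405,0,-1.7297])))
E
python3 nudge.py '[[[0.02,0,0.0014,-0.0015,0],[0.02,0,0.0028,-0.003,0],[0.02,0,0.0028,-0.003,0]]]' >/dev/null; python3 meas.py
```

```text
(np.float64(21.848313501953285), array([-1.55448936,  0.15178979]), array([ 0.4, -0.2,  0.5,  0.3,  0.6,  0.2,  0.3,  0.1, -0.8, -0.2, -1. ,
       -0.2, -1.1, -0.2, -1.6,  0.2]))
t 8.42 F [ -3.36   1.13 -21.87   0.29   0.9   -0.06] pos [ 0.5618 -0.2438  0.1119] w 0.0299
tilt 23.8 [-1.3  0.5] 0.9
```

Converted, -0.0183 m / 0.8 = -0.0229, -0.0137 m / 0.8 = -0.0171.

```bash
python3 nudge.py '[[[0.02,0,-0.0058,-0.0025,0],[0.02,0,-0.0115,-0.005,0],[0.02,0,-0.0171,-0.0075,0],[0.02,0,-0.0229,-0.01,0],[0.02,0,-0.0229,-0.01,0]]]'|grep -E 'pos|^force'; python3 nudge.py '[[[0.02,0,-0.0058,-0.0025,0],[0.02,0,-0.0115,-0.005,0],[0.02,0,-0.0171,-0.0075,0],[0.02,0,-0.0229,-0.01,0],[0.02,0,-0.0286,-0.0126,0],[0.02,0,-0.0343,-0.0151,0],[0.02,0,-0.0343,-0.0151,0]]]'; python3 meas.py
```

```text
eef_pos: [0.5823, -0.2477, 0.1215]
force: [0.4, -0.0, -8.7]
t: 9.47
eef_pos: [0.6088, -0.2514, 0.1331]
ee_rot: [-3.14, -0.0, -1.729]
force: [-0.0, -0.0, -2.0]
width: 0.0295
gripper_force: 36.2
t 9.72 F [-0.28  0.13 -1.94  0.03  0.07  0.03] pos [ 0.6069 -0.2511  0.1319] w 0.0296
tilt -11.4 [26.9  7.6] 6.1
```

Converted, -0.47 m / 0.8 = -0.5875, 0.1225 m / 0.8 = 0.1531, -0.122 rad / 3.1416 = -0.0388.

```bash
python3 nudge.py '[[[0.02,0,0,-0.025,0],[0.02,0,0,-0.0625,0],[0.02,0,0,-0.1,0],[0.02,0,0,-0.1125,0],[0.02,-0.025,0.0063,-0.1125,-0.0032],[0.02,-0.0625,0.0163,-0.1125,-0.0064],[0.02,-0.1063,0.0275,-0.1125,-0.0095],[0.02,-0.1563,0.04,-0.1125,-0.0127],[0.02,-0.2063,0.0538,-0.1125,-0.0159],[0.02,-0.2563,0.0663,-0.1125,-0.0191],[0.02,-0.3063,0.08,-0.1125,-0.0223],[0.02,-0.3563,0.0925,-0.1125,-0.0255],[0.02,-0.4063,0.1063,-0.1125,-0.0286],[0.02,-0.4563,0.1188,-0.1125,-0.0318],[0.02,-0.5,0.13,-0.1125,-0.035],[0.02,-0.5375,0.14,-0.1125,-0.0388],[0.02,-0.5625,0.1463,-0.1125,-0.0388],[0.02,-0.5788,0.1513,-0.1125,-0.0388],[0.02,-0.5875,0.1531,-0.1125,-0.0388],[0.02,-0.5875,0.1531,-0.1125,-0.0388]]]'
python3 - <<'E'
from h import *
s=arm.get_state();print(list(s['eef_pos']),s['ee_rot'])
a=eyes.grab_frame("wrist")[:,:,::-1];b=eyes.grab_frame("scene")[:,:,::-1];cv2.imwrite("pics/s7.png",b);cv2.imwrite("pics/w7.png",a)
b=cv2.resize(b[120:310,120:330],(424,384),interpolation=cv2.INTER_CUBIC);cv2.imwrite("pics/p7.png",cv2.resize(np.hstack([a,b]),(796,327)))
t=eyes.grab_frame("top")[:,:,::-1];cv2.imwrite("pics/t7.png",t)
E
```

```text
t: 11.43
eef_pos: [0.5605, 0.2331, 0.2218]
ee_rot: [3.141, -0.0, -1.607]
force: [-0.2, 0.1, -2.2]
width: 0.0295
gripper_force: 36.2
[np.float64(0.5605096739731968), np.float64(0.23307294717045068), np.float64(0.2218211672514118)] [ 3.14124414e+00 -2.41142204e-04 -1.60680255e+00]
```

View pics/p7.png

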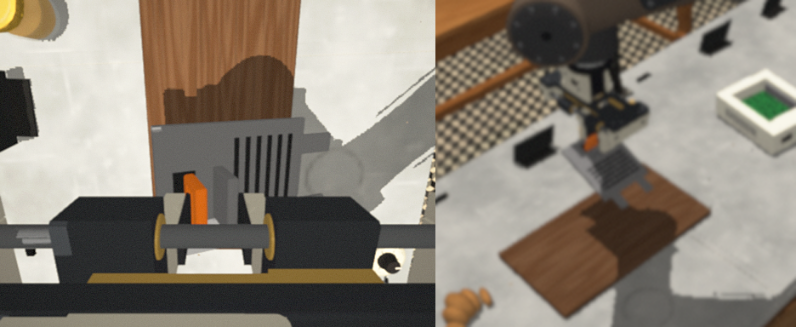

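The cover is out and held tilted, lugs low, above the board; the unit shows the green filter. Lowering.

Converted, 0.126 m / 0.8 = 0.1575, 0.118 m / 0.8 = 0.1475.

```bash
python3 nudge.py '[[[0.02,0,0,0.0375,0],[0.02,0,0,0.0813,0],[0.02,0,0,0.125,0],[0.02,0,0,0.1475,0],[0.02,0,0,0.1575,0],[0.02,0,0,0.1575,0]]]'|grep -E 'pos|^force'; python3 nudge.py '[[[0.02,0,0,0.0025,0],[0.02,0,0,0.005,0],[0.02,0,0,0.005,0]]]'|grep -E 'pos|^force'; python3 nudge.py '[[[0.02,0,0,0.0025,0],[0.02,0,0,0.005,0],[0.02,0,0,0.005,0]]]'|grep -E 'pos|^force'
```

```text
eef_pos: [0.5601, 0.2306, 0.0944]
force: [-0.1, -0.7, -0.3]
eef_pos: [0.5615, 0.2327, 0.0935]
force: [0.4, -0.3, -2.5]
eef_pos: [0.5606, 0.2324, 0.0883]
force: [0.0, 0.0, -1.1]
```

Converted, 0.003 m / 0.8 = 0.0038, 0.002 m / 0.8 = 0.0025.

```bash
python3 nudge.py '[[[0.02,0,0,0.0025,0],[0.02,0,0,0.0038,0],[0.02,0,0,0.0038,0]]]'|grep -E 'pos|^force'; python3 nudge.py '[[[0.02,0,0,0.0025,0],[0.02,0,0,0.0038,0],[0.02,0,0,0.0038,0]]]'|grep -E 'pos|^force'
```

```text
eef_pos: [0.5605, 0.2323, 0.0849]
force: [0.5, 0.3, -0.9]
eef_pos: [0.5605, 0.2323, 0.0818]
force: [-0.5, 0.8, -1.2]
```

Converted, 0.003 m / 0.8 = 0.0038, 0.002 m / 0.8 = 0.0025.

```bash
python3 nudge.py '[[[0.02,0,-0.0004,0.0025,0],[0.02,0,-0.0008,0.0038,0],[0.02,0,-0.0008,0.0038,0]]]'|grep -E 'pos|^force'; python3 nudge.py '[[[0.02,0,-0.0006,0.0025,0],[0.02,0,-0.0013,0.0038,0],[0.02,0,-0.0013,0.0038,0]]]'|grep -E 'pos|^force|wid'
```

```text
eef_pos: [0.5619, 0.2325, 0.0795]
force: [1.5, 0.2, 2.2]
eef_pos: [0.5632, 0.2327, 0.0766]
force: [3.5, -0.9, 3.8]
width: 0.0287
```

Converted, 0.005 m / 0.8 = 0.0063, -0.0036 m / 0.8 = -0.0045.

```bash
python3 nudge.py '[[[0.02,0,-0.0015,0.0013,0],[0.02,0,-0.003,0.0038,0],[0.02,0,-0.0045,0.0063,0],[0.02,0,-0.0045,0.0063,0]]]' 22|grep -E 'pos|^force|wid'; python3 nudge.py '[[[0.02,0,-0.0013,0.0025,0],[0.02,0,-0.0025,0.005,0],[0.02,0,-0.0038,0.0075,0],[0.02,0,-0.0038,0.0075,0]]]'|grep -E 'pos|^force|wid'
```

```text
eef_pos: [0.5653, 0.2318, 0.0702]
force: [-0.4, -0.2, 0.9]
width: 0.0289
eef_pos: [0.5688, 0.2319, 0.0646]
force: [-1.8, 0.4, 0.0]
width: 0.0286
```

Converted, 0.006 m / 0.8 = 0.0075, 0.004 m / 0.8 = 0.005.

```bash
python3 nudge.py '[[[0.02,0,-0.001,0.0025,0],[0.02,0,-0.0019,0.005,0],[0.02,0,-0.0028,0.0075,0],[0.02,0,-0.0028,0.0075,0]]]'|grep -E 'pos|^force|wid'; python3 nudge.py '[[[0.02,0,-0.0009,0.0025,0],[0.02,0,-0.0018,0.005,0],[0.02,0,-0.0025,0.0075,0],[0.02,0,-0.0025,0.0075,0]]]'|grep -E 'pos|^force|wid'
python3 - <<'E'
from h import *
s=arm.get_state();a=eyes.grab_frame("wrist")[:,:,::-1];b=eyes.grab_frame("scene")[:,:,::-1]
b=cv2.resize(b[180:310,140:290],(443,384),interpolation=cv2.INTER_CUBIC);cv2.imwrite("pics/p8.png",cv2.resize(np.hstack([a,b]),(796,320)))
E
```

```text
eef_pos: [0.5716, 0.232, 0.059]
force: [1.0, -0.2, 1.9]
width: 0.0282
eef_pos: [0.5736, 0.232, 0.053]
force: [1.9, -0.9, 3.0]
width: 0.0279
```

View pics/p8.png

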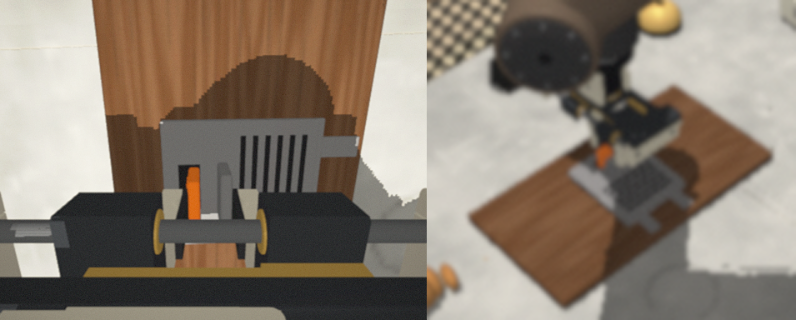

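Nearly flat and central on the board (plate 161–325 between board edges 110–368). Continuing down.

Converted, 0.004 m / 0.8 = 0.005, 0.002 m / 0.8 = 0.0025.

```bash
python3 nudge.py '[[[0.02,0,-0.0009,0.0025,0],[0.02,0,-0.0015,0.005,0],[0.02,0,-0.0015,0.005,0]]]'|grep -E 'pos|^force|wid'; python3 nudge.py '[[[0.02,0,-0.0006,0.0025,0],[0.02,0,-0.0009,0.0038,0],[0.02,0,-0.0009,0.0038,0]]]'|grep -E 'pos|^force|wid'; python3 nudge.py '[[[0.02,0,-0.0003,0.0013,0],[0.02,0,-0.0006,0.0025,0],[0.02,0,-0.0006,0.0025,0]]]'|grep -E 'pos|^force|wid'
```

```text
eef_pos: [0.5745, 0.2319, 0.0489]
force: [1.8, -1.1, 2.6]
width: 0.0283
eef_pos: [0.5751, 0.2319, 0.0463]
force: [1.4, -1.1, 5.0]
width: 0.0285
eef_pos: [0.5753, 0.2319, 0.0458]
force: [-5.3, -1.3, 17.4]
width: 0.0284
```

Converted, -0.0015 m / 0.8 = -0.0019.

```bash
python3 nudge.py '[[[0.02,0,0,-0.0019,0],[0.02,0,0,-0.0019,0]]]'|grep -E 'pos|^force'; python3 nudge.py '[[[0.035,0,0,0,0],[0.045,0,0,0,0],[0.06,0,0,0,0],[0.06,0,0,0,0],[0.07,0,0,0,0],[0.07,0,0,0,0],[0.07,0,0,0,0]]]'; python3 nudge.py '[[[0.07,0,0,-0.0125,0],[0.07,0,0,-0.0375,0],[0.07,0,0,-0.0875,0],[0.07,0,0,-0.1375,0],[0.07,0,0,-0.1875,0],[0.07,0,0,-0.2125,0],[0.07,0,0,-0.2125,0]]]'
python3 - <<'E'
from h import *
s=arm.get_state();pose=(s['eef_pos'],s['ee_rot']);a=eyes.grab_frame("wrist")[:,:,::-1];b=eyes.grab_frame("scene")[:,:,::-1];t=eyes.grab_frame("top")[:,:,::-1]
cv2.imwrite("pics/w9.png",a);cv2.imwrite("pics/t9.png",t);print(pose)
b=cv2.resize(b[150:310,140:350],(504,384),interpolation=cv2.INTER_CUBIC);cv2.imwrite("pics/p9.png",cv2.resize(np.hstack([a,b]),(796,301)))
E
```

```text
eef_pos: [0.575, 0.2319, 0.0459]
force: [-4.3, 1.1, 8.4]
t: 16.52
eef_pos: [0.5751, 0.2316, 0.0452]
ee_rot: [3.141, -0.001, -1.608]
force: [-0.1, -0.5, -0.0]
width: 0.0672
gripper_force: 0.0
t: 17.1
eef_pos: [0.5779, 0.233, 0.2231]
ee_rot: [-3.133, 0.005, -1.607]
force: [1.5, -0.1, -0.2]
width: 0.0699
gripper_force: 0.0
(array([0.57794811, 0.23301662, 0.22309719]), array([-3.13292092,  0.00548382, -1.60701223]))
```

View pics/p9.png

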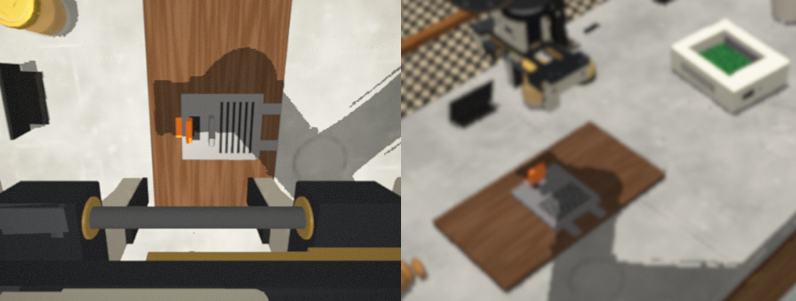

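```bash
python3 - <<'E'
from h import *
pose=([0.57794811,0.23301662,0.22309719],[-3.13292092,0.00548382,-1.60701223])
w=lambda a,z:onz("wrist",np.array(a)/.7835,z,pose)
a,b,c=w((182,94),.024),w((264,93),.024),w((182,160),.024)
print(a,b,c,(b+c)/2,np.linalg.norm(a-b),np.linalg.norm(a-c));print((w((150,126),.016)+w((288,126),.016))/2,w((150,126),.016)-w((288,126),.016))
E
```

```text
[0.59833011 0.18267615 0.024     ] [0.48123245 0.1853263  0.024     ] [0.60371619 0.28292253 0.024     ] [0.54247432 0.23412442 0.024     ] 0.1171276441794695 0.10039096648949802
[0.5454982  0.23277014 0.016     ] [ 0.20953126 -0.0069879   0.        ]
```

```bash
python3 -c "
from station import arm, eyes, ticket
print(ticket.job_done())"
```

```text
the job is handed in; nothing more can be done
None
```

I took the grille cover off and handed the job in. It lies flat on the walnut board, grip rib up, with its centre measuring about 3–10 mm from the board's middle. I judged the reset-bar push from tilt and force at about 4 mm (possible range 2.6–5.2 mm). I saw nothing else disturbed, and the job took about 17 s of the 72 s allowed.

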